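Square up the template plates and unclip their cassette

TASK

The three template plates in the blue cassette have slid partly out of its open end: with the cassette still clipped in its black dock, tap them back in until their edges are flush with that end. Then pinch the two orange side catches together, lift the cassette straight up out of the dock, and finish still holding it by the catches, level and at rest with the plates in it, at least 10 cm above where it sat. Leave the pin dish, the pearl thread spool and the beeswax where they are.

Things in the scene. Friction and masses are not known exactly. Their poses are not given: they have to be found in the camera images.
- dock: black dock fixed to the table: slab x -37 to +41, 96 wide (y), 12 high; origin on the table under its centre, z up. The cassette stands on the slab, origin 12 above the dock's, same axes, a 12 high stop behind it. Each side an aluminium keeper (34 along x, y 29.5 to 43, top 25 above the table) hooks over a catch's tooth. All of the dock is below 25; nothing stands before x = -37. All in mm.
- cassette: blue open-topped cassette, x -36 to +34, 39 wide (y), about 160 g, clipped in the dock; origin on its underside, z up. Floor 4 thick, walls 3 thick and 26 high (48 beside the catches), 33 apart inside; inner face of the back wall at x = +30. The end at x = -36, towards the robot, is open. The catches sit outside the side walls at x = 0. All in mm.
- catch_left (a joint): inward travel of the orange catch on the cassette's +y side: 0 = out and latched, 0.0045 m = pressed in; it frees the keeper beyond about 0.003 m (pinch both right in). Spring 1.8 N out, 4.5 N in. An upright plate 24 mm wide (x), 4 mm thick, 3 to 52 mm above the cassette's underside, with a tooth 4 mm outwards at its foot.
- catch_right (a joint): the same for the catch on the -y side, pressed towards +y. Over their outer faces the two catches measure 56 mm apart when out, 47 mm when pressed in.
- catch_left_pad (a point): ribbed finger pad on the outer face of the +y catch, 28 mm from the cassette's middle plane when out, 38 mm above its underside (50 mm above the table while docked).
- catch_right_pad (a point): the same on the -y catch.
- plate_low: yellow plate, 66 long (x) x 30 wide x 5 thick mm, about 30 g, loose; origin at the centre of its underside, axes like the cassette's. Home when its centre is at x = -3 mm in the cassette frame (against the back wall, near end flush); at the start it sticks out by 6 to 22 mm. Lowest of the stack, on the cassette floor (underside 16 mm above the table).
- plate_mid: green plate, 66 long (x) x 30 wide x 5 thick mm, about 30 g, loose; origin at the centre of its underside, axes like the cassette's. Home when its centre is at x = -3 mm in the cassette frame (against the back wall, near end flush); at the start it sticks out by 6 to 22 mm. Middle of the stack, on the yellow one.
- plate_top: red plate, 66 long (x) x 30 wide x 5 thick mm, about 30 g, loose; origin at the centre of its underside, axes like the cassette's. Home when its centre is at x = -3 mm in the cassette frame (against the back wall, near end flush); at the start it sticks out by 6 to 22 mm. Top of the stack (its upper face 31 mm above the table).
- pin_dish: light blue pin dish, 70 mm across, 15 mm high, origin at the centre of its underside, on the +y side of the dock; leave alone.
- spool_pearl: lying spool of pearl-white thread, about 50x66x41 mm, origin under its centre, on the -y side of the dock; leave alone.
- beeswax: yellow-brown round cake of beeswax, 35 mm across, 13 mm high, origin under its centre, behind the dock; leave alone.

How it is judged:
On the way, in this order (a step that is already met when the one before it is completed fails the run):
1. all three plates flush with the open end (within 3 mm) while the cassette is still seated in the dock (x of plate_low in the frame of cassette between -0.006 and 0 m and z of each of plate_low, plate_mid, plate_top in the frame of cassette below 0.022 m and x of plate_mid in the frame of cassette between -0.006 and 0 m and x of plate_top in the frame of cassette between -0.006 and 0 m and z of cassette in the frame of dock below 0.016 m and horizontal distance between cassette and dock below 0.006 m and angle between cassette's own z axis and vertical below 0.1 rad), for 0.2 s.
2. both catches pinched in and the cassette lifted clear of the dock, level, plates still flush (value of joint each of catch_left, catch_right above 0.003 m and contact force between the fingers and cassette above 2 N and z of cassette in the frame of dock above 0.085 m and angle between cassette's own z axis and vertical below 0.25 rad and contact force between cassette and dock below 0.1 N and x of plate_low in the frame of cassette between -0.006 and 0 m and z of each of plate_low, plate_mid, plate_top in the frame of cassette below 0.022 m and x of plate_mid in the frame of cassette between -0.006 and 0 m and x of plate_top in the frame of cassette between -0.006 and 0 m), for 0.2 s.
At the end, for the whole second after the job is handed in: The fingers hold the cassette by both catches (each at least 3 mm in, finger force over 2 N), its underside at least 85 mm above where it sat in the dock, tilted less than 0.25 rad, slower than 3 cm/s, not touching the dock, with all three plates in it within 3 mm of home (all of step 2 and linear speed of cassette below 0.03 m/s); the arm keeps its last pose, push and grip.
It fails at once if pin dish, spool or beeswax moved more than 2 cm (distance of any of pin_dish, spool_pearl, beeswax from where it was at the start of the episode above 0.02 m).
It also fails if it takes over 46 s, if anything falls off the work surface, if the arm or the gripper's body presses on something with over 40 N, if the wrist force passes 120 N, or if a joint passes its speed limit or range.

ROBOT

A 6-joint arm with a two-finger parallel gripper is mounted at the origin on a cart in front of the work surface, level with it; the furniture and walls round the work are solid. World frame = base frame: x ahead of the robot, y to its left, z up, the work surface at z = 0. Lengths are in m, angles in rad, forces in N, time in s.
With the tool pointing down it reaches from about 0.25 to 0.775 m from the base axis. Payload 8.9 kg.
Tool frame: the origin (TCP) lies midway between the tips of the shut fingers; the grasp point (between the pads) lies env.grasp_offset behind it (env.grasp_offset is the distance from the TCP to the grasp point, in m); z points along the fingers, y is the line along which they close (so a half turn about z gives the same grasp; the last joint's range is limited). The gripper opens to 85 mm and grips with 20 to 120 N. Pads are 22 mm wide; open, the fingers measure 114 mm over their backs; the gripper's body (76 mm by 85 mm) begins 54 mm behind the grasp point. The pads swing forward as they close: fully open they stand 13 mm farther back than shut.
Start: joints at [0.987, 0.291, -0.153, 1.127, 0, 1.431], TCP at [0.226, 0.474, 0.231] pointing down, gripper open.
Joint ranges: [-2.52, 2.52], [-0.91, 1.74], [-1.3, 1.37], [-1.96, 2.02], [-1.52, 1.47], [-3.14, 3.14]. Speed limits (rad/s): [2.22, 2.22, 2.79, 3.14, 3.14, 3.14].

INTERFACE

Orientations are given as a rotation vector (axis times angle).
In Python, from cell import env, viewer, ticket, monitor gives the robot as it stands (env), with the cameras (viewer), the job (ticket) and the readings (monitor).
- The arm moves only by the shell command python3 inch.py 'ROWS' [OPENING]. ROWS is a JSON list that holds a single list of rows (three levels of brackets), with 1 to 12 rows, each of 6 numbers: dx, dy, dz in shares of the most that a row can go, 1 being 50 mm, then a rotation vector rx, ry, rz in shares of 180 degrees (1.0 is 180 degrees); each row shifts and turns the commanded pose from where the row before left it, along the tool's axes as they then stand; what a row does not reach is not made up. A row lasts 1/10 s, in which the tool goes at most 0.05 m and 0.15 rad, less where a joint would pass 70% of its speed; a pose out of reach is approached as far as the arm can. OPENING is the finger opening in m, set as the command begins (- or left out keeps the last). The fingers move at their own pace and stop on an object; the grip force is fixed at half the most. Time passes only in rows, so rows that do not move let the fingers close. It prints the time, the measured TCP pose, the force, the opening and the grip force at its end. Shift and turn numbers lie between -1 and 1, and a call with a number outside is refused. Input that does not fit is refused with a message, and nothing moves.
- monitor.observe(): the state, without advancing time (a new reading comes with each control period).
- viewer.snapshot(name): name is "scene" or "top"; returns a dict with "pixels" (480x640x3 uint8, red, green, blue), "range_z" (480x640 float32, m along the optical axis (not along the pixel's ray), 0 where there is no reading), "fx", "fy", "cx", "cy" (pixels), "world_to_cam" (4x4, takes a point from world to camera coordinates). Camera axes: x right, y down, z forward; pixel columns grow to the right and rows downward; lengths in m; the calibration is good to about 2 mm. A picture is of the moment at which its call begins.
- ticket.close_job(): hands the job in; it is judged then, once.
The state is a dict: "time_s": time; "qpos": joint angles; "dq": joint speeds; "joint_torque": joint torques, N m; "ee_pos": TCP position; "ee_rot": TCP orientation; "force": force on the tool from outside, world axes, zero at the start; "ft_torque": the same for the moment, N m; "opening": finger opening in m; "finger_force": force on a finger pad.
Only numpy, scipy, OpenCV 4.12 (cv2) and the standard library are available. Lean on these libraries where they do the work, as an engineer would, in place of code of your own. Each camera call takes 0.05 s, during which the arm holds its last target. There are 200 camera calls.

## Working session

There is one attempt and no reset: what is moved stays moved. The work goes in short steps, Python scripts to look and compute and a shell command to move; the robot and the scene stay as the last step left them, time stands still between calls to the robot, and variables do not carry over. Pictures are saved under pics/ and viewed, at most 10 in all, crops included, and the job is handed in when it is done.

```bash
ls; mkdir -p pics
python3 - <<'E'
from cell import env, viewer, ticket, monitor
import cv2,pickle
for n in("scene","top"):
    s=viewer.snapshot(n); pickle.dump(s,open(f"{n}.pkl","wb")); cv2.imwrite(f"pics/{n}0.png",s["pixels"][:,:,::-1])
    print(n,s["fx"],s["world_to_cam"].round(3).tolist())
print(monitor.observe(),env.grasp_offset)
E
```

```text
cell.py
inch.py
pics
scene 477.26338147910764 [[0.858, -0.513, -0.014, -0.488], [-0.21, -0.325, -0.922, 0.203], [0.469, 0.794, -0.387, 0.726], [0.0, 0.0, 0.0, 1.0]]
top 570.6942854783489 [[0.003, -1.0, 0.008, 0.061], [-0.992, -0.004, -0.125, 0.592], [0.125, -0.008, -0.992, 0.962], [0.0, 0.0, 0.0, 1.0]]
{'time_s': 0.1, 'qpos': array([ 9.86663991e-01,  2.91230717e-01, -1.54015291e-01,  1.12667496e+00,
        2.70146767e-05,  1.43148099e+00]), 'dq': array([-1.33077902e-03, -1.04425750e-03,  6.70269749e-04, -2.03058089e-03,
       -1.41032670e-03, -9.03078949e-05]), 'joint_torque': array([ 6.98015483e-04, -5.37978244e+01,  3.31918323e+01,  9.36026248e-03,
       -2.54786992e-04, -1.85624401e-05]), 'ee_pos': array([0.22569766, 0.47360861, 0.23079947]), 'ee_rot': array([-6.92877297e-01, -3.06379887e+00,  1.63702504e-03]), 'force': array([-0.1962366 , -0.46664696, -0.05020001]), 'ft_torque': array([ 0.00419093, -0.03163356, -0.02429047]), 'finger_force': 0.0, 'opening': 0.08534963669502928} 0.0187
```

View pics/top0.png

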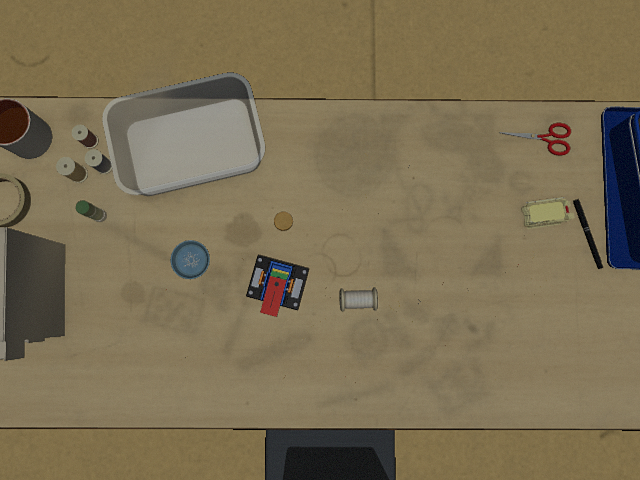

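View pics/scene0.png

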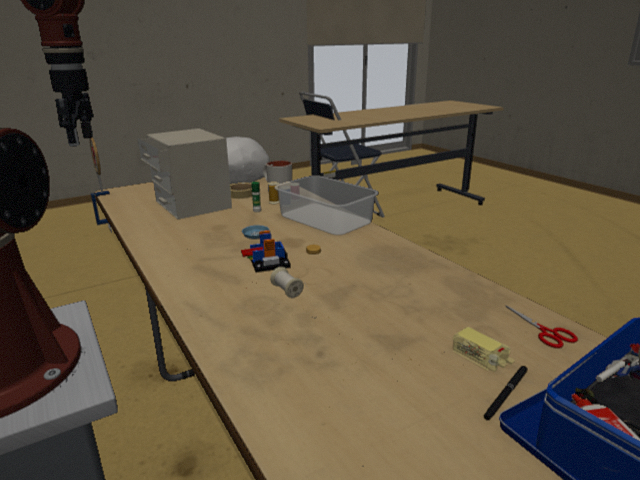

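The top view shows the dock at about (278,283), the red plate sticking out towards (271,312), the dish at (190,259), the spool at (358,299) and the wax at (284,221). In the scene view the cassette is at about (266,250). I'll enlarge both.

Run:
```python
import cv2
a=cv2.imread("pics/top0.png")[240:330,220:340]; cv2.imwrite("pics/top0c.png",cv2.resize(a,(800,600),interpolation=cv2.INTER_CUBIC))
a=cv2.imread("pics/scene0.png")[222:282,226:306]; cv2.imwrite("pics/scene0c.png",cv2.resize(a,(800,600),interpolation=cv2.INTER_CUBIC))
```

```text
(no output)
```

View pics/top0c.png

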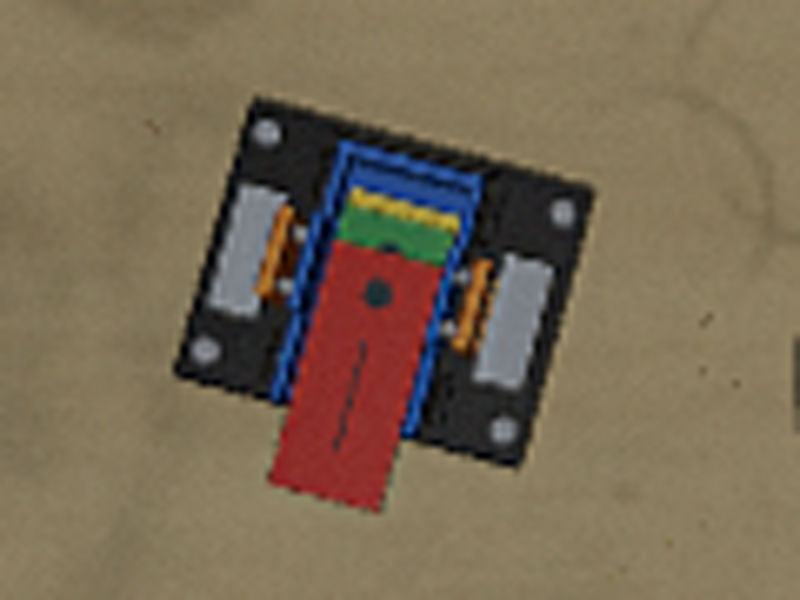

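View pics/scene0c.png

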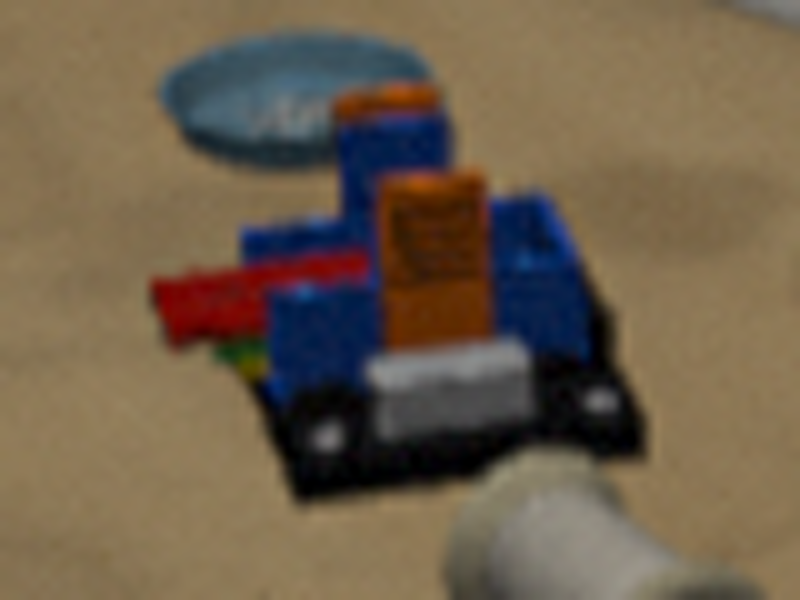

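The crops are clear. In the top crop, the slab corners are at (255,97), (595,187), (520,467) and (175,375), the red front edge runs (268,482)–(382,512), and the three plate back edges are stepped. In the scene crop, the -y catch's top edge runs (380,175)–(487,175) and the slab corners are at about (300,500) and (642,455). I'll fit the pose from these points.

```bash
cat > h.py <<'E'
import numpy as np,pickle
def load(n): return pickle.load(open(n,"rb"))
def proj(s,p):
    c=np.c_[p,np.ones(len(p))]@s["world_to_cam"].T
    return np.c_[s["fx"]*c[:,0]/c[:,2]+s["cx"],s["fy"]*c[:,1]/c[:,2]+s["cy"]]
def uncrop(q,sc,off): return (np.array(q,float)+.5)/sc-.5+off
def back(s,uv,z):
    W=np.linalg.inv(s["world_to_cam"]); o=W[:3,3]
    d=np.c_[(uv[:,0]-s["cx"])/s["fx"],(uv[:,1]-s["cy"])/s["fy"],np.ones(len(uv))]@W[:3,:3].T
    return o+d*((z-o[2])/d[:,2])[:,None]
def place(v,P):
    c,s=np.cos(v[2]),np.sin(v[2]); P=np.array(P,float)/1000
    return np.c_[v[0]+c*P[:,0]-s*P[:,1],v[1]+s*P[:,0]+c*P[:,1],P[:,2]]
def local(v,p):
    c,s=np.cos(v[2]),np.sin(v[2]); d=p[:,:2]-v[:2]
    return np.c_[c*d[:,0]+s*d[:,1],-s*d[:,0]+c*d[:,1]]*1000
E
python3 - <<'E'
from h import *
from scipy.optimize import least_squares
T,S=load("top.pkl"),load("scene.pkl")
Pt=[(41,48,12),(41,-48,12),(-37,-48,12),(-37,48,12),(34,19.5,38),(34,-19.5,38),(-36,-19.5,38)]
qt=uncrop([(255,97),(595,187),(520,467),(175,375),(342,142),(482,178),(415,437)],20/3,[220,240])
Ps=[(-12,-28,64),(12,-28,64),(-37,-48,0),(41,-48,0)]
qs=uncrop([(380,175),(487,175),(300,500),(642,455)],10,[226,222])
ft=lambda v:(proj(T,place(v,Pt))-qt).ravel()
fs=lambda v:(proj(S,place(v,Ps))-qs).ravel()
for n,f in(("top",ft),("scene",fs),("both",lambda v:np.r_[ft(v),fs(v)])):
    r=least_squares(f,[.43,.06,-.2],x_scale=[.1,.1,.1]); print(n,r.x.round(4),f(r.x).round(1))
    if n=="top": vt=r.x
v=r.x; np.save("v.npy",v)
for nm,z,q in(("red front",31,[(268,482),(382,512)]),("red back",31,[(335,240),(447,265)]),("green back",26,[(343,205),(452,232)]),("yel back",21,[(352,187),(460,213)])):
    print(nm,local(vt,back(T,uncrop(q,20/3,[220,240]),z/1000)).round(1).tolist())
# depth check in top: mean z over slab, red plate
from scipy.spatial.transform import Rotation as R
from cell import env, viewer, ticket, monitor
o=monitor.observe(); M=R.from_rotvec(o["ee_rot"]).as_matrix(); print(M.round(3)); 
for (x,y,z) in [(300,350,31),(270,120,38)][:1]:
    pass
E
```

```text
top [ 0.521   0.1222 -0.2563] [-0.5 -0.3  0.3  0.   0.2  0.5 -0.3  0.3 -0.1 -0.5  0.5 -0.2 -0.   0.1]
scene [ 0.5243  0.1192 -0.2709] [-0.3  0.3  0.1 -1.  -0.7  0.4  0.9  0.1]
both [ 0.5218  0.1217 -0.2455] [-0.5 -0.5  0.4 -0.8  0.8 -0.1  0.1  0.2 -0.1 -0.9  0.6 -0.8  0.5 -0.4
 -1.5  0.2 -1.2 -1.2 -1.6  0.3 -0.2 -0.4]
red front [[-56.8, 14.7], [-56.7, -16.0]]
red back [[8.4, 14.5], [9.6, -15.5]]
green back [[18.0, 15.3], [18.6, -14.3]]
yel back [[23.6, 14.7], [24.3, -14.8]]
[[-0.903  0.43  -0.001]
 [ 0.43   0.903 -0.001]
 [ 0.    -0.001 -1.   ]]
```

The dock is at (0.5215, 0.1215) with yaw about -0.256. Red sticks out 21 mm, green about 12 and yellow about 6. Next I shut the fingers, line the tool up with the dock axes, and go to dock x = -80.

The manual's scale: shifts go in shares of 50 mm and turns go in shares of 180 degrees. Converting my numbers, -0.0295 m is -0.59, -0.0266 m is -0.532, -0.0945 rad / 3.1416 = -0.0301.

```bash
python3 inch.py '[[[0, 0, 0, 0, 0, -0.0301], [0, 0, 0, 0, 0, -0.0301], [-0.59, -0.532, 0, 0, 0, 0], [-0.59, -0.532, 0, 0, 0, 0], [-0.59, -0.532, 0, 0, 0, 0], [-0.59, -0.532, 0, 0, 0, 0], [-0.59, -0.532, 0, 0, 0, 0], [-0.59, -0.532, 0, 0, 0, 0], [-0.59, -0.532, 0, 0, 0, 0], [-0.59, -0.532, 0, 0, 0, 0], [-0.59, -0.532, 0, 0, 0, 0], [-0.59, -0.532, 0, 0, 0, 0]]]' 0
cat > w.py <<'E'
from h import *
from cell import env, viewer, ticket, monitor
from scipy.spatial.transform import Rotation as R
o=monitor.observe(); M=R.from_rotvec(o["ee_rot"]).as_matrix(); v=np.array([.5215,.1215,-.256])
a=np.arctan2(M[1,1],M[0,1])-np.pi/2-v[2]
f=o["force"]; c,s=np.cos(v[2]),np.sin(v[2])
print("t",round(o["time_s"],2),"dock xy mm",local(v,o["ee_pos"][None]).round(1),"z",(o["ee_pos"][2]*1000).round(1),"yaw err",a.round(4),"tilt",M[:,2].round(4),"F dock",(c*f[0]+s*f[1]).round(1),(-s*f[0]+c*f[1]).round(1),f[2].round(1),"open",round(o["opening"],4),"ff",o["finger_force"])
E
python3 w.py
```

```text
time_s: 1.3
ee_pos: [0.4445, 0.1404, 0.2312]
ee_rot: [-0.401, -3.116, 0.0]
force: [0.8, 0.6, 0.2]
opening: 0.0
finger_force: 0.0
t 1.3 dock xy mm [[-79.3  -1.2]] z 231.2 yaw err 0.0001 tilt [-3.e-04  0.e+00 -1.e+00] F dock 0.6 0.8 0.2 open 0.0 ff 0.0
```

Scaled: 0.03 m is 0.6, 0.02 m is 0.4.

```bash
python3 inch.py '[[[0.04, 0.02, 0.6, 0, 0, 0], [0.04, 0, 0.6, 0, 0, 0], [0, 0, 0.6, 0, 0, 0], [0, 0, 0.6, 0, 0, 0], [0, 0, 0.6, 0, 0, 0], [0, 0, 0.6, 0, 0, 0], [0, 0, 0.4, 0, 0, 0], [0, 0, 0.2, 0, 0, 0], [0, 0, 0.12, 0, 0, 0], [0, 0, 0, 0, 0, 0]]]'; python3 w.py
```

```text
time_s: 2.3
ee_pos: [0.4403, 0.1439, 0.0152]
ee_rot: [-0.401, -3.116, 0.0]
force: [0.1, 0.8, -0.3]
opening: -0.0001
finger_force: 0.0
t 2.3 dock xy mm [[-84.2   1.1]] z 15.2 yaw err 0.0002 tilt [-5.e-04 -1.e-04 -1.e+00] F dock -0.1 0.8 -0.3 open -0.0001 ff 0.0
```

Scaled: -0.004 m is -0.08, -0.003 m is -0.06.

```bash
python3 inch.py '[[[-0.08, 0, 0, 0, 0, 0], [-0.08, 0, 0, 0, 0, 0], [-0.08, 0, 0, 0, 0, 0], [-0.06, 0, 0, 0, 0, 0], [-0.06, 0, 0, 0, 0, 0], [-0.06, 0, 0, 0, 0, 0], [-0.06, 0, 0, 0, 0, 0], [-0.06, 0, 0, 0, 0, 0], [-0.06, 0, 0, 0, 0, 0], [-0.04, 0, 0, 0, 0, 0], [0, 0, 0, 0, 0, 0]]]'; python3 w.py
```

```text
time_s: 3.4
ee_pos: [0.4717, 0.1358, 0.0153]
ee_rot: [0.401, 3.116, 0.0]
force: [0.9, 0.6, -0.5]
opening: -0.0001
finger_force: 0.0
t 3.4 dock xy mm [[-51.8   1.2]] z 15.3 yaw err 0.0001 tilt [ 3.e-04 -0.e+00 -1.e+00] F dock 0.7 0.8 -0.5 open -0.0001 ff 0.0
```

Scaled: -0.001 m is -0.02.

```bash
python3 inch.py '[[[-0.02, 0, 0, 0, 0, 0], [-0.02, 0, 0, 0, 0, 0], [-0.02, 0, 0, 0, 0, 0], [0, 0, 0, 0, 0, 0]]]'; python3 w.py
```

```text
time_s: 3.8
ee_pos: [0.4744, 0.135, 0.0153]
ee_rot: [0.401, 3.116, -0.0]
force: [-0.8, 0.7, 0.6]
opening: -0.0002
finger_force: 0.0
t 3.8 dock xy mm [[-49.    1.2]] z 15.3 yaw err 0.0002 tilt [ 1.e-04 -1.e-04 -1.e+00] F dock -1.0 0.5 0.6 open -0.0002 ff 0.011662370525300503
```

Scaled: -0.001 m is -0.02.

```bash
python3 inch.py '[[[-0.02, 0, 0, 0, 0, 0], [-0.02, 0, 0, 0, 0, 0], [0, 0, 0, 0, 0, 0]]]'; python3 w.py
```

```text
time_s: 4.1
ee_pos: [0.4764, 0.1345, 0.0153]
ee_rot: [0.401, 3.116, -0.0]
force: [-0.2, 0.1, -0.4]
opening: 0.0
finger_force: 0.0
t 4.1 dock xy mm [[-47.    1.2]] z 15.3 yaw err 0.0002 tilt [ 2.e-04 -0.e+00 -1.e+00] F dock -0.3 0.0 -0.4 open 0.0 ff 0.026312931440770626
```

Run:
```python
from cell import env, viewer, ticket, monitor
import cv2,pickle
out=[]
for n,(r,c) in {"top":((240,330),(220,340)),"scene":((222,282),(226,306))}.items():
    s=viewer.snapshot(n); pickle.dump(s,open(f"{n}1.pkl","wb"))
    out.append(cv2.resize(s["pixels"][r[0]:r[1],c[0]:c[1],::-1],(400,300),interpolation=cv2.INTER_CUBIC))
cv2.imwrite("pics/both1.png",cv2.hconcat(out))
```

```text
(no output)
```

View pics/both1.png

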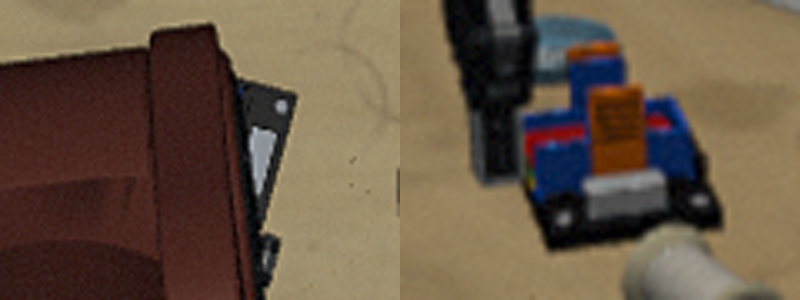

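The plates are nearly in. In the right half, a sliver of green and yellow still shows at (528,165–182) just ahead of the wall end. I'll press on in 1 mm steps until the back wall answers.

Scaled: -0.001 m is -0.02.

```bash
python3 inch.py '[[[-0.02, 0, 0, 0, 0, 0], [0, 0, 0, 0, 0, 0]]]'; python3 w.py;  python3 inch.py '[[[-0.02, 0, 0, 0, 0, 0], [0, 0, 0, 0, 0, 0]]]'; python3 w.py
```

```text
time_s: 4.4
ee_pos: [0.4772, 0.1343, 0.0153]
ee_rot: [0.401, 3.116, 0.0]
force: [-0.9, 0.5, 0.2]
opening: 0.0001
finger_force: 0.1
t 4.4 dock xy mm [[-46.1   1.2]] z 15.3 yaw err 0.0002 tilt [ 1.e-04  0.e+00 -1.e+00] F dock -1.0 0.2 0.2 open 0.0001 ff 0.09685971514045377
time_s: 4.6
ee_pos: [0.4781, 0.134, 0.0153]
ee_rot: [-0.401, -3.116, 0.0]
force: [-0.9, 0.0, 0.7]
opening: -0.0002
finger_force: 0.3
t 4.6 dock xy mm [[-45.2   1.1]] z 15.3 yaw err 0.0002 tilt [-2.e-04 -0.e+00 -1.e+00] F dock -0.9 -0.2 0.7 open -0.0002 ff 0.3244783317495603
```

Scaled: -0.001 m is -0.02.

```bash
python3 inch.py '[[[-0.02, 0, 0, 0, 0, 0], [0, 0, 0, 0, 0, 0]]]'; python3 w.py;  python3 inch.py '[[[-0.02, 0, 0, 0, 0, 0], [0, 0, 0, 0, 0, 0]]]'; python3 w.py
```

```text
time_s: 4.8
ee_pos: [0.4788, 0.1338, 0.0153]
ee_rot: [-0.401, -3.115, 0.0]
force: [-2.9, 1.5, 0.2]
opening: -0.0
finger_force: 1.0
t 4.8 dock xy mm [[-44.4   1.1]] z 15.3 yaw err 0.0003 tilt [-5.e-04  0.e+00 -1.e+00] F dock -3.1 0.7 0.2 open -0.0 ff 1.0263225963171863
time_s: 5.0
ee_pos: [0.4791, 0.1337, 0.0151]
ee_rot: [-0.4, -3.114, -0.0]
force: [-4.2, 2.4, 3.8]
opening: 0.0
finger_force: 2.5
t 5.0 dock xy mm [[-44.1   1.1]] z 15.1 yaw err 0.0004 tilt [-1.8e-03  4.0e-04 -1.0e+00] F dock -4.7 1.3 3.8 open 0.0 ff 2.459431942716037
```

Scaled: -0.001 m is -0.02.

```bash
python3 inch.py '[[[-0.02, 0, 0, 0, 0, 0], [0, 0, 0, 0, 0, 0]]]'; python3 w.py;  python3 inch.py '[[[0.2, 0, 0, 0, 0, 0], [0.6, 0, 0, 0, 0, 0], [0.4, 0, -0.4, 0, 0, 0], [0, 0, -0.8, 0, 0, 0], [0, 0, -0.8, 0, 0, 0], [0.6, 0, -0.8, 0, 0, 0], [0.8, 0, -0.4, 0, 0, 0], [0.8, 0, 0, 0, 0, 0], [0, 0, 0, 0, 0, 0]]]' 0.085; python3 w.py
python3 - <<'E'
from cell import env, viewer, ticket, monitor
import cv2,pickle
out=[]
for n,(r,c) in {"top":((240,330),(220,340)),"scene":((222,282),(226,306))}.items():
    s=viewer.snapshot(n); pickle.dump(s,open(f"{n}2.pkl","wb"))
    out.append(cv2.resize(s["pixels"][r[0]:r[1],c[0]:c[1],::-1],(400,300),interpolation=cv2.INTER_CUBIC))
    if n=="top": big=cv2.resize(s["pixels"][250:310,240:320,::-1],(800,600),interpolation=cv2.INTER_CUBIC)
cv2.imwrite("pics/both2.png",cv2.hconcat(out)); cv2.imwrite("pics/top2.png",big)
E
```

```text
time_s: 5.2
ee_pos: [0.479, 0.1337, 0.015]
ee_rot: [-0.4, -3.113, -0.001]
force: [-7.8, 3.2, 5.5]
opening: -0.0002
finger_force: 4.0
t 5.2 dock xy mm [[-44.1   1. ]] z 15.0 yaw err 0.0007 tilt [-3.5e-03  8.0e-04 -1.0e+00] F dock -8.4 1.1 5.5 open -0.0002 ff 4.048923381869827
time_s: 6.1
ee_pos: [0.3126, 0.1766, 0.1757]
ee_rot: [-0.398, -3.116, -0.0]
force: [0.1, 0.4, -0.3]
opening: 0.0848
finger_force: 0.0
t 6.1 dock xy mm [[-216.     0.5]] z 175.7 yaw err 0.0022 tilt [-2.e-04  2.e-04 -1.e+00] F dock 0.0 0.4 -0.3 open 0.0848 ff 0.0
```

View pics/both2.png

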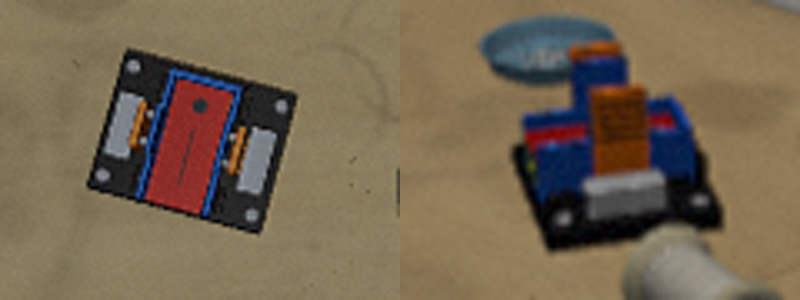

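Red is now home: its front edge (143,205)–(203,217) is level with the walls. A yellowish sliver may remain at (531,167) in the right half, so I'll zoom in there.

Run:
```python
from h import *
import cv2
s=load("scene2.pkl"); t=load("top2.pkl")
a=cv2.resize(s["pixels"][238:265,244:280,::-1],(800,600),interpolation=cv2.INTER_CUBIC)
cv2.imwrite("pics/z2.png",a)
v=np.array([.5222,.1210,-.258])
P=[(-36,-19.5,38),(-36,-19.5,12),(-36,-15,31),(-36,-15,21),(-36,-15,16),(-36,15,16),(-36,15,21),(-37,48,12)]
# align using scene-only pose
print((((proj(s,place([.5243,.1192,-.2709],P))-[244,238])+.5)*800/36-.5).round())
```

```text
[[192. 284.]
 [209. 526.]
 [190. 331.]
 [196. 424.]
 [199. 470.]
 [153. 347.]
 [150. 302.]
 [ 98. 255.]]
```

View pics/z2.png

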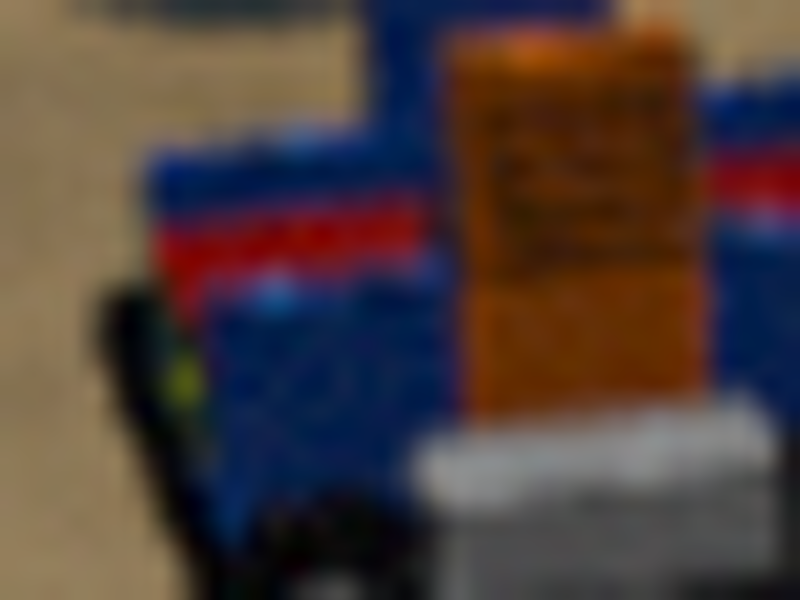

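View pics/top2.png

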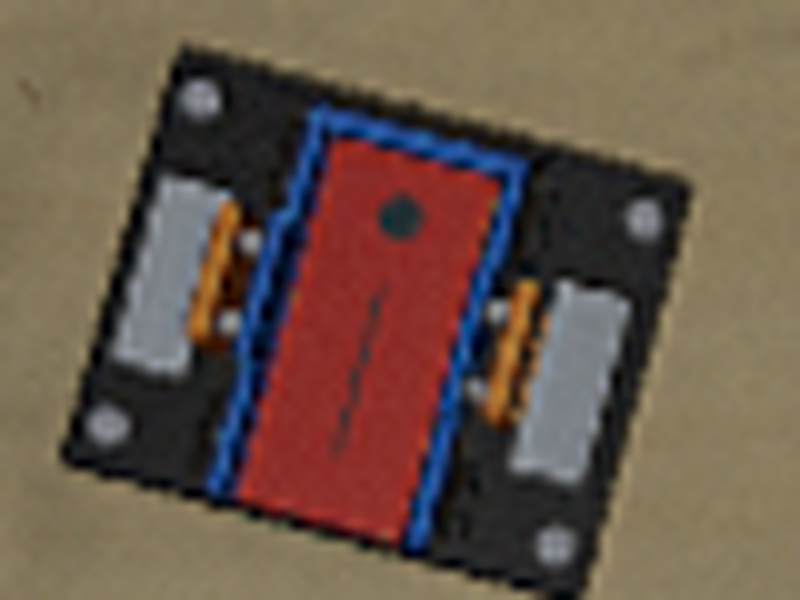

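The top crop shows red flush: its front edge runs (237,497)–(410,540) against wall ends at about (215,490) and (415,545). In the scene zoom, the yellow end face at (183,385) is within about 1 mm of the flush line. As a cheap safeguard, I'll tap the lower plates once more with the fingertip tilted to lead.

Scaled: 0.02 m is 0.4, -0.0176 m is -0.352, 0.002 rad / 3.1416 = 0.0006.

```bash
python3 inch.py '[[[-0.352, 0, 0.4, 0, 0, 0], [-0.352, 0, 0.4, 0, 0, 0], [-0.352, 0, 0.4, 0, 0, 0], [-0.352, 0, 0.4, 0, 0, 0], [-0.352, 0, 0.4, 0, 0, 0], [-0.352, 0, 0.4, 0, 0, 0], [-0.352, 0, 0.4, 0, 0, 0], [-0.352, 0, 0.4, 0, 0, 0], [0, 0, 0, 0, -0.0318, 0], [0, 0, 0, 0, 0, 0.0006], [0, 0, 0, 0, 0, 0]]]' 0; python3 w.py; python3 inch.py '[[[-0.1, 0, 0.01, 0, 0, 0], [-0.1, 0, 0.01, 0, 0, 0], [-0.1, 0, 0.01, 0, 0, 0], [-0.1, 0, 0.01, 0, 0, 0], [-0.1, 0, 0.01, 0, 0, 0], [0, 0, 0, 0, 0, 0]]]'; python3 w.py
```

```text
time_s: 7.3
ee_pos: [0.4527, 0.1406, 0.0153]
ee_rot: [0.391, 3.019, -0.019]
force: [0.5, 0.0, 0.2]
opening: -0.0003
finger_force: 0.0
t 7.3 dock xy mm [[-71.4   1. ]] z 15.3 yaw err -0.0017 tilt [ 0.0947 -0.0249 -0.9952] F dock 0.5 0.2 0.2 open -0.0003 ff 0.0
time_s: 7.9
ee_pos: [0.4781, 0.1341, 0.0155]
ee_rot: [0.392, 3.016, -0.019]
force: [-0.2, -0.1, -0.1]
opening: -0.0002
finger_force: 0.0
t 7.9 dock xy mm [[-45.2   1.2]] z 15.5 yaw err -0.0022 tilt [ 0.0974 -0.0252 -0.9949] F dock -0.1 -0.1 -0.1 open -0.0002 ff 0.0
```

Scaled: -0.001 m is -0.02, 0.0001 m is 0.002.

```bash
for i in 1 2; do python3 inch.py '[[[-0.02, 0, 0.002, 0, 0, 0], [0, 0, 0, 0, 0, 0]]]'>/dev/null; python3 w.py; done
```

```text
t 8.1 dock xy mm [[-45.4   1.1]] z 15.3 yaw err -0.0017 tilt [ 0.0963 -0.0252 -0.995 ] F dock -0.5 -0.1 0.3 open -0.0002 ff 0.0
t 8.3 dock xy mm [[-44.2   1.1]] z 15.3 yaw err -0.0017 tilt [ 0.0966 -0.0252 -0.995 ] F dock 0.4 -0.3 -0.4 open 0.0001 ff 0.0
```

Scaled: -0.001 m is -0.02, 0.0001 m is 0.002.

```bash
for i in 1 2; do python3 inch.py '[[[-0.02, 0, 0.002, 0, 0, 0], [0, 0, 0, 0, 0, 0]]]'>/dev/null; python3 w.py; done
```

```text
t 8.5 dock xy mm [[-43.6   1.1]] z 15.2 yaw err -0.0016 tilt [ 0.0958 -0.0251 -0.9951] F dock -2.0 -0.0 1.9 open -0.0002 ff 0.9586819389369339
t 8.7 dock xy mm [[-43.5   1. ]] z 15.0 yaw err -0.0013 tilt [ 0.0943 -0.0247 -0.9952] F dock -5.9 1.1 4.0 open 0.0001 ff 2.745191610101756
```

Contact met the hard stop straight away, so all three plates are home. I'll back off, level the tool, open, and rise over the catches. The stall position and the scene fit both put the dock about 2 mm further along x.

Scaled: -0.04 m is -0.8, 0.01 m is 0.2, 0.098 rad / 3.1416 = 0.0312.

```bash
python3 inch.py '[[[0.2, 0, -0.02, 0, 0, 0], [0.4, 0, -0.04, 0, 0, 0], [0, 0, 0, 0, 0.0312, 0], [0, 0, -0.6, 0, 0, 0], [0, 0, -0.8, 0, 0, 0], [0, 0, -0.8, 0, 0, 0], [0, 0, -0.4, 0, 0, 0], [-0.5, 0, 0, 0, 0, 0], [-0.5, 0, 0, 0, 0, 0], [-0.5, 0, 0, 0, 0, 0], [0, 0, 0, 0, 0, 0]]]' 0.085; python3 w.py
```

```text
time_s: 9.8
ee_pos: [0.5267, 0.1212, 0.1455]
ee_rot: [0.405, 3.111, -0.0]
force: [0.2, 0.4, 0.5]
opening: 0.085
finger_force: 0.0
t 9.8 dock xy mm [[5.1 1. ]] z 145.5 yaw err -0.003 tilt [ 4.7e-03 -7.0e-04 -1.0e+00] F dock 0.1 0.4 0.5 open 0.085 ff 0.0
```

Scaled: 0.02 m is 0.4, 0.003 m is 0.06, 0.005 rad / 3.1416 = 0.0016.

```bash
python3 inch.py '[[[0.06, -0.02, 0, 0, 0.0016, -0.001], [0, 0, 0.4, 0, 0, 0], [0, 0, 0.4, 0, 0, 0], [0, 0, 0.4, 0, 0, 0], [0, 0, 0.4, 0, 0, 0], [0, 0, 0.35, 0, 0, 0], [0, 0, 0.2, 0, 0, 0], [0, 0, 0.2, 0, 0, 0], [0, 0, 0, 0, 0, 0]]]'; python3 w.py
python3 - <<'E'
from cell import env, viewer, ticket, monitor
import cv2
s=viewer.snapshot("scene"); cv2.imwrite("pics/s3.png",cv2.resize(s["pixels"][215:275,230:310,::-1],(800,600),interpolation=cv2.INTER_CUBIC))
E
```

```text
time_s: 10.7
ee_pos: [0.5195, 0.1218, 0.0272]
ee_rot: [-0.398, -3.112, -0.0]
force: [0.7, 0.3, 0.5]
opening: 0.0849
finger_force: 0.0
t 10.7 dock xy mm [[-2.  -0.2]] z 27.2 yaw err 0.0014 tilt [-4.5e-03  8.0e-04 -1.0e+00] F dock 0.6 0.5 0.5 open 0.0849 ff 0.0
```

View pics/s3.png

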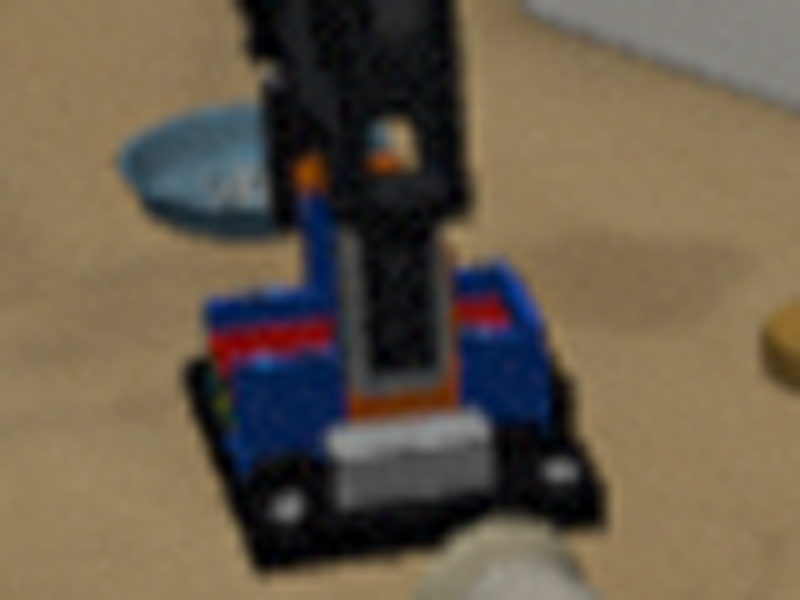

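The near finger spans columns 340–455 over the catch at 350–460, about 2–3 mm towards -x. I'll shift forward 3 mm, level the tool and close.

Scaled: -0.003 m is -0.06, -0.004 rad / 3.1416 = -0.0013.

```bash
python3 inch.py '[[[-0.06, 0, 0, 0, -0.0013, 0], [0, 0, 0, 0, 0, 0]]]'; python3 w.py; python3 inch.py '[[[0, 0, 0, 0, 0, 0], [0, 0, 0, 0, 0, 0], [0, 0, 0, 0, 0, 0], [0, 0, 0, 0, 0, 0], [0, 0, 0, 0, 0, 0]]]' 0.03; python3 w.py
```

```text
time_s: 10.95
ee_pos: [0.5244, 0.121, 0.0287]
ee_rot: [0.399, 3.113, 0.001]
force: [0.4, 0.5, -0.2]
opening: 0.0852
finger_force: 0.0
t 10.95 dock xy mm [[3.  0.3]] z 28.7 yaw err 0.0011 tilt [ 0.0029 -0.     -1.    ] F dock 0.3 0.6 -0.2 open 0.0852 ff 0.0
time_s: 11.45
ee_pos: [0.5237, 0.1207, 0.0294]
ee_rot: [0.399, 3.114, -0.001]
force: [-5.6, -2.4, 18.7]
opening: 0.0435
finger_force: 59.2
t 11.45 dock xy mm [[ 2.3 -0.2]] z 29.4 yaw err 0.001 tilt [ 2.e-03 -7.e-04 -1.e+00] F dock -4.8 -3.7 18.7 open 0.0435 ff 59.243102073669434
```

Scaled: -0.002 m is -0.04.

```bash
python3 inch.py '[[[0, 0, -0.04, 0, 0, 0], [0, 0, -0.04, 0, 0, 0], [0, 0, -0.04, 0, 0, 0], [0, 0, -0.04, 0, 0, 0], [0, 0, 0, 0, 0, 0]]]'; python3 w.py; python3 inch.py '[[[0, 0, -0.04, 0, 0, 0], [0, 0, -0.06, 0, 0, 0], [0, 0, -0.06, 0, 0, 0], [0, 0, 0, 0, 0, 0]]]'; python3 w.py
```

```text
time_s: 11.95
ee_pos: [0.5235, 0.121, 0.036]
ee_rot: [0.399, 3.115, 0.0]
force: [-0.2, -0.3, -3.8]
opening: 0.0422
finger_force: 61.4
t 11.95 dock xy mm [[2.1 0. ]] z 36.0 yaw err 0.0012 tilt [ 0.0011 -0.     -1.    ] F dock -0.1 -0.3 -3.8 open 0.0422 ff 61.41501188278198
time_s: 12.35
ee_pos: [0.5238, 0.121, 0.0444]
ee_rot: [0.399, 3.114, 0.0]
force: [-0.1, -0.2, -3.0]
opening: 0.0427
finger_force: 61.4
t 12.35 dock xy mm [[2.3 0.1]] z 44.4 yaw err 0.0012 tilt [ 0.0018  0.     -1.    ] F dock -0.1 -0.2 -3.0 open 0.0427 ff 61.41093850135803
```

The load is about 2.5–3 N, which is the cassette's weight, and it is free. I'll lift on.

Scaled: -0.015 m is -0.3, -0.01 m is -0.2.

```bash
python3 inch.py '[[[0, 0, -0.1, 0, 0, 0], [0, 0, -0.2, 0, 0, 0], [0, 0, -0.3, 0, 0, 0], [0, 0, -0.3, 0, 0, 0], [0, 0, -0.3, 0, 0, 0], [0, 0, -0.3, 0, 0, 0], [0, 0, -0.3, 0, 0, 0], [0, 0, -0.2, 0, 0, 0], [0, 0, -0.1, 0, 0, 0], [0, 0, 0, 0, 0, 0], [0, 0, 0, 0, 0, 0], [0, 0, 0, 0, 0, 0]]]'; python3 inch.py '[[[0, 0, 0, 0, 0, 0], [0, 0, 0, 0, 0, 0], [0, 0, 0, 0, 0, 0]]]'>/dev/null; python3 w.py
python3 - <<'E'
from cell import env, viewer, ticket, monitor
import cv2
s=viewer.snapshot("scene"); cv2.imwrite("pics/s4.png",cv2.resize(s["pixels"][185:275,220:340,::-1],(800,600),interpolation=cv2.INTER_CUBIC))
E
```

```text
time_s: 13.55
ee_pos: [0.5228, 0.121, 0.1483]
ee_rot: [-0.399, -3.116, 0.0]
force: [0.1, -1.1, -3.6]
opening: 0.0426
finger_force: 61.4
t 13.85 dock xy mm [[ 1.8 -0.1]] z 148.7 yaw err 0.0012 tilt [ 7.e-04 -1.e-04 -1.e+00] F dock -0.3 0.1 -3.3 open 0.0427 ff 61.39633655548096
```

View pics/s4.png

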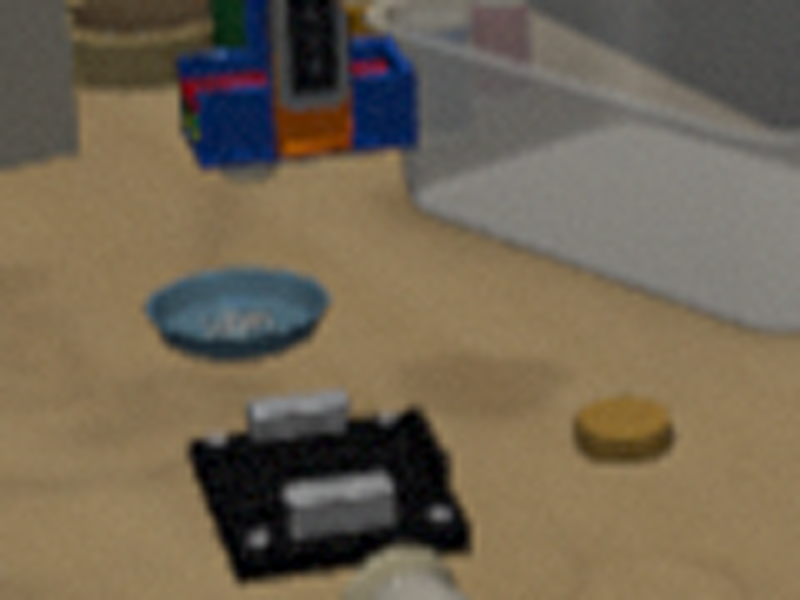

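The cassette, at (295,100), hangs level about 12 cm above the empty dock at (330,490), with the plates flush. The dish, wax and spool have not moved, so I'm handing in.

```bash
python3 -c "
from cell import env, viewer, ticket, monitor
print(ticket.close_job())"
```

```text
the job is handed in; nothing more can be done
None
```

I tapped the three plates home in the docked cassette, pinched both catches and lifted it clear; I handed it in still gripped, level and about 12 cm above its seat, with the pin dish, spool and beeswax untouched (the hand-in gave no verdict).

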